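Set the batch clock to four

ROBOT

A 6-joint arm with a two-finger parallel gripper is mounted at the origin on a cart in front of the work surface, level with it; the furniture and walls round the work are solid. World frame = base frame: x ahead of the robot, y to its left, z up, the work surface at z = 0. Lengths are in m, angles in degrees, forces in N, time in s.
With the tool pointing down it reaches from about 0.25 to 0.725 m from the base axis. Payload 9.7 kg.
Tool frame: the origin (TCP) lies between the finger pads; the fingertips stand 22 mm ahead of it and the grasp point (between the pads) lies 3 mm ahead of it; z points along the fingers, y is the line along which they close (so a half turn about z gives the same grasp; the last joint's range is limited). The gripper opens to 85 mm and grips with 20 to 120 N. Pads are 22 mm wide; open, the fingers measure 114 mm over their backs; the gripper's body (76 mm by 85 mm) begins 54 mm behind the grasp point. The pads swing forward as they close: fully open they stand 13 mm farther back than shut.
Start: joints at [77.292, 4.979, 10.078, 95.1, 0, 90], TCP at [0.121, 0.537, 0.253] pointing down, gripper open.
Joint ranges: [-179.16, 179.16], [-48.56, 103.87], [-65.8, 70.77], [-126.05, 130.52], [-82.76, 87.17], [-180, 180]. Speed limits (degrees/s): [127.2, 127.2, 147.25, 180, 180, 180].

INTERFACE

Orientations are given as [roll, pitch, yaw] about the fixed x, y, z axes, in that order (R = Rz(yaw) Ry(pitch) Rx(roll)).
In Python, from workcell import bot, viewer, finder gives the robot as it stands.
- The arm moves only by the tool move_arm, never from a script. Its arguments are lists of equal length, an entry for each row: "offset": the shift along the tool's x, y, z in cm, a list of three; "twist": the turn, a rotation vector about the tool's x, y, z in rad, a list of three; "grip": the opening, from 0 (shut) to 1 (fully open). In form: {"offset": [[x, y, z], ...], "twist": [[ax, ay, az], ...], "grip": [grip, ...]}. A call has 1 to 5 rows; each row shifts and turns the commanded pose from where the row before left it, along the tool's axes as they then stand; what a row does not reach is not made up. A row lasts 1/10 s, in which the tool goes at most 50 mm and 8.59 degrees, less where a joint would pass 70% of its speed; a pose out of reach is approached as far as the arm can. A call is refused whole if a number of a shift passes 5 or a number of a turn 0.15, either way. A call with a gripper value outside its range is refused whole. The fingers move at their own pace and stop on an object; "force" is the grip in N (left out, the last holds). Time passes only in rows, so rows that do not move let the fingers close. It gives the time, the measured TCP pose, the force, the opening and the grip force at its end, in the units of the state.
- bot.get_obs(): the state, without advancing time (a new reading comes with each control period).
- viewer.camera(name): name is "side" or "top" or "wrist"; returns a dict with "color" (480x640x3 uint8, red, green, blue), "depth" (480x640 float32, m along the optical axis (not along the pixel's ray), 0 where there is no reading), "vfov" (degrees; the focal length in pixels is half the picture's height over the tangent of half this angle, whatever the lens; pixels are square), "cx", "cy" (the principal point, pixels), "position" and "attitude" of the camera in the world; the wrist camera has in their place "tool_from_camera" (4x4, takes a point from camera to tool coordinates, whose origin is the TCP and whose axes are the flange's). Camera axes: x right, y down, z forward; pixel columns grow to the right and rows downward; lengths in m; the calibration is good to about 2 mm. A picture is of the moment at which its call begins: read the wrist's pose just before it.
- bot.job_done(): hands the job in; it is judged then, once.
Trained networks look in a picture, given as the dict that the camera call returned (one of the last four; its "shot" number tells which), for a name from the list of things; names that differ only in an ending like _2 or _b are one class to them, and where a whole thing is asked for, a point or a joint stands for the part that bears it (a point fixed in the world has none). Each returns a list of dicts, best first, with "p" (0 to 1); they miss things now and then, are a little off and sometimes report something else, mostly with a low value. They report only what shows in the picture. A call takes as long as a camera call.
- finder.boxes_of(picture, thing): "position" ([column, row] in pixels, amid what is visible of it).
- finder.pinpoint(picture, thing): "position" ([column, row] in pixels: a listed point, or the origin of a listed thing).
The state is a dict: "time": time; "q": joint angles; "qd": joint speeds; "joint_efforts": joint torques, N m; "ee_pos": TCP position; "tcp_rot": TCP orientation; "wrist_force": force on the tool from outside, world axes, zero at the start; "torque": the same for the moment, N m; "opening": finger opening in m; "grasp_force": force on a finger pad.
Only numpy, scipy, OpenCV 4.12 (cv2) and the standard library are available. Lean on these libraries where they do the work, as an engineer would, in place of code of your own. Each camera call takes 0.05 s, during which the arm holds its last target. There are 200 camera calls.

TASK

The hand-set batch clock on the prep table shows when the tub of ground spice must be used up: set it to four o'clock by pushing its hands round with a closed fingertip, so that the short hand points straight at the four o'clock mark and the long hand straight at the twelve (the double bar). Push gently on the side of each hand; do not pinch the hands, do not lift or shove the clock, and leave the tub, the jar, the salt shaker and the tape where they stand.

Things in the scene. Friction and masses are not known exactly. Their poses are not given: they have to be found in the camera images.
- clock: Round clock lying face up, loose on rubber feet, 0.9 kg: steel case 210 mm across, white face 12 mm above the table, black hour ticks, fine minute ticks, no numerals. Origin: centre of the underside, on the axis of the hands. x axis points to the twelve (double bar), z up; hours run clockwise from above (three is at -y). Axle 12 mm thick, top 39 mm above the table.
- short_hand: Lower, short black hour hand: bar 12 mm wide, 16 to 24 mm above the table, reaching 48 mm from the axis; hub 20 mm across. Origin on the axis, x axis towards its tip. Turns both ways without stops, independently of the long hand; stays where left (a push of about 1 N moves it).
- short_hand_tip (a point): Outer end of the short hand, 48 mm from the axis, 20 mm above the table.
- long_hand: Upper, long black minute hand: bar 9 mm wide, 28 to 36 mm above the table, reaching 88 mm from the axis; hub 20 mm across. Origin on the axis, x axis towards its tip. Turns both ways without stops; stays where left (under 1 N moves it). A finger within 48 mm of the axis can meet both hands; farther out only the long one.
- long_hand_tip (a point): Outer end of the long hand, 88 mm from the axis, 32 mm above the table.
- mark_12 (a point): Point on the clock's face towards the twelve (double bar), 88 mm from the axis: right under the tip of the long hand when it is set.
- mark_4 (a point): Point on the clock's face towards the four o'clock tick, 48 mm from the axis, 120 degrees clockwise from the twelve: right under the tip of the short hand when it is set.
- spice_tub: Bystander: round lidded tub of ground spice, 107 mm across, 75 mm high, left of the clock. Origin: centre of the underside.
- salt_shaker: Bystander: glass salt shaker, 44 mm across, 90 mm high, right of the clock. Origin: centre of the underside.
- tape_roll: Bystander: roll of masking tape lying flat, 98 mm across, 25 mm high, behind the clock on the left. Origin: centre of the underside.
- spice_jar: Bystander: spice jar with a white cap, 47 mm across, 98 mm high, behind the tub. Origin: centre of the underside.

How it is judged:
By the outcome, as a careful person would: the job done as asked, in the order asked, and still so for the second after the job is handed in, with the robot touching nothing.
It also fails if it takes over 61 s, if anything falls off the work surface, if the arm or the gripper's body presses on something with over 40 N, if the wrist force passes 120 N, or if a joint passes its speed limit or range.

## Working session

There is one attempt and no reset: what is moved stays moved. The work goes in short steps, Python scripts to look and compute and a tool call to move; the robot and the scene stay as the last step left them, time stands still between calls to the robot, and variables do not carry over. Pictures are saved under pics/ and viewed, at most 10 in all, crops included, and the job is handed in when it is done.

Besides the shell and the picture viewer there is one more tool, called as a command line: name --argument value ..., lists and objects as JSON in quotes. move_arm: Moves the arm, as the interface text tells. Its arguments: {"type":"object","properties":{"offset":{"type":"array","items":{"type":"array","items":{"type":"number"}}},"twist":{"type":"array","items":{"type":"array","items":{"type":"number"}}},"grip":{"type":"array","items":{"type":"number"}},"force":{"type":"number"}},"required":["offset","twist","grip"]}

```bash
mkdir -p pics; cat > h.py <<'E'
import numpy as np, cv2
from scipy.spatial.transform import Rotation as R
from workcell import bot, viewer, finder
def cam(name):
    o=bot.get_obs(); p=viewer.camera(name)
    f=240/np.tan(np.radians(p["vfov"]/2))
    if name=="wrist":
        T=np.eye(4);T[:3,:3]=R.from_euler('xyz',o["tcp_rot"],degrees=True).as_matrix();T[:3,3]=o["ee_pos"]
        M=T@np.array(p["tool_from_camera"])
    else:
        M=np.eye(4);a=np.array(p["attitude"],float)
        M[:3,:3]=a if a.shape==(3,3) else R.from_euler('xyz',a,degrees=True).as_matrix()
        M[:3,3]=p["position"]
    return p,f,M
def atz(p,f,M,px,z):
    d=M[:3,:3]@np.array([(px[0]-p["cx"])/f,(px[1]-p["cy"])/f,1]);c=M[:3,3]
    return c+d*(z-c[2])/d[2]
Z=dict(clock=0,short_hand_tip=.02,long_hand_tip=.032,mark_12=.012,mark_4=.012,short_hand=.02,long_hand=.032,spice_tub=0,salt_shaker=0,tape_roll=0,spice_jar=0)
def look(name,things=Z):
    p,f,M=cam(name)
    for t in things:
        for r in finder.pinpoint(p,t)[:2]:
            print(name,t,round(r["p"],2),np.round(r["position"],1),np.round(atz(p,f,M,r["position"],Z[t])*1000,1))
    return p,f,M
def save(p,n): cv2.imwrite("pics/"+n,p["color"][...,::-1])
E
python3 - <<'E'
from h import *
o=bot.get_obs();print(o)
for n in("top","side"):
    p,f,M=look(n);print(p.get("attitude"),p["position"],f);save(p,n+".png")
E
```

```text
{'time': 0.0, 'q': array([ 7.72930372e+01,  5.00983511e+00,  1.00329475e+01,  9.50985864e+01,
       -4.36138770e-04,  9.00004169e+01]), 'qd': array([ 0.08735779, -0.02559675,  0.0732854 ,  0.03148687, -0.1078393 ,
       -0.01095536]), 'joint_efforts': array([ 4.32127517e-04, -5.20390821e+01,  4.64803433e+01,  1.65902852e-02,
       -6.89592366e-05,  2.28279816e-06]), 'ee_pos': array([0.12093773, 0.53632999, 0.25258169]), 'tcp_rot': array([-1.79924526e+02,  4.36687524e-04,  1.67292621e+02]), 'wrist_force': array([0.25381646, 0.22676709, 0.17512404]), 'torque': array([-0.01800005, -0.04425336, -0.00640371]), 'grasp_force': 0.0, 'opening': 0.08512442475573274}
top clock 0.9 [344.4 245. ] [516.9 214.1   0. ]
top clock 0.37 [343.6 243.6] [519.8 215.7   0. ]
top short_hand_tip 0.72 [162.9 278.6] [440.  582.2  20. ]
top short_hand_tip 0.47 [331.3 266.3] [469.3 241.2  20. ]
top long_hand_tip 0.67 [387.  223.9] [555.8 129.   32. ]
top mark_12 0.76 [366.2 258.7] [486.8 169.9  12. ]
top mark_12 0.73 [352.1 202.4] [605.7 198.7  12. ]
top mark_4 0.76 [366.2 258.7] [486.8 169.9  12. ]
top mark_4
[... 931 characters left out ...]
2  12. ]
side mark_4 0.81 [291.5 230.9] [601.3 212.6  12. ]
side mark_4 0.58 [347.5 234.7] [482.  181.2  12. ]
side short_hand 0.56 [325.9 232.9] [519.4 209.1  20. ]
side long_hand 0.38 [326.2 231.1] [510.  226.3  32. ]
side spice_tub 0.74 [313.4 196.5] [682.7 -44.7   0. ]
side spice_tub 0.59 [340.2 240.5] [494.7 190.8   0. ]
side salt_shaker 0.63 [316.8 197.5] [671.  -41.3   0. ]
side salt_shaker 0.51 [328.5 213.3] [591.6  51.2   0. ]
side tape_roll 0.64 [217.3 282.2] [615.5 465.6   0. ]
side tape_roll 0.56 [327.4 242.8] [513.9 213.6   0. ]
side spice_jar 0.57 [264.7 331.8] [444.2 575.8   0. ]
[-111.74395423    0.84265911 -153.03166414] [-0.01775878  1.270986    0.50376072] 607.686345776416
```

View pics/top.png

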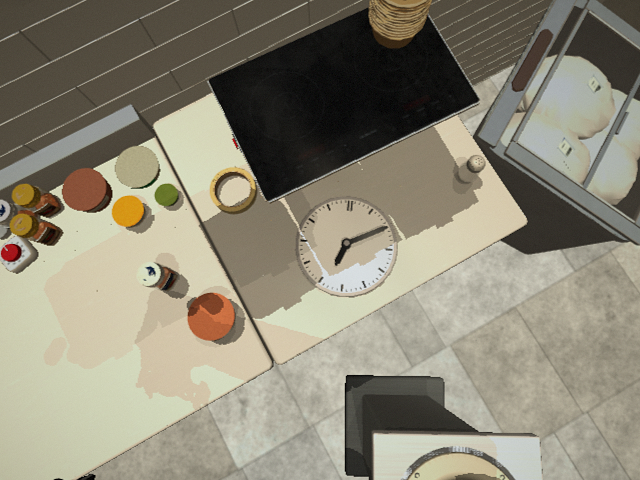

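The top view shows the clock centred at px (346,243). The double bar is near (350,205), the long hand points to (384,228) and the short hand to (337,263). That agrees with the detections: centre about (517,213) mm and twelve at about -9°. I'll close the gripper and move above the clock.

move_arm --offset '[[-4.1,-2,0],[-4.1,-2,0],[-4.1,-2,0],[-4.1,-2,0],[-4.1,-2,0]]' --twist '[[0,0,0],[0,0,0],[0,0,0],[0,0,0],[0,0,0]]' --grip '[0,0,0,0,0]' --force 20

```text
time: 1.7
ee_pos: [0.3001, 0.3926, 0.2535]
tcp_rot: [180.0, 0.0, 167.3]
wrist_force: [0.4, 1.7, -0.1]
opening: 0.0127
grasp_force: 0.0
```

move_arm --offset '[[-4.1,-2,0],[-4.1,-2,0],[-4.1,-2,0],[-4.1,-2,0],[-4.1,-2,0]]' --twist '[[0,0,0],[0,0,0],[0,0,0],[0,0,0],[0,0,0]]' --grip '[0,0,0,0,0]'

```text
time: 2.2
ee_pos: [0.4782, 0.2497, 0.2535]
tcp_rot: [180.0, 0.0, 167.3]
wrist_force: [0.4, 0.4, -0.3]
opening: 0.0002
grasp_force: 0.0
```

move_arm --offset '[[0,0,0],[0,0,0],[0,0,0]]' --twist '[[0,0,0],[0,0,0],[0,0,0]]' --grip '[0,0,0]'

```text
time: 2.5
ee_pos: [0.4764, 0.2517, 0.2533]
tcp_rot: [180.0, -0.0, 167.3]
wrist_force: [0.1, -0.1, -0.4]
opening: -0.0002
grasp_force: 0.0
```

```bash
python3 - <<'E'
from h import *
p,f,M=look("wrist",["clock","short_hand_tip","long_hand_tip","mark_12","mark_4","short_hand","long_hand"]);save(p,"w1.png")
print(np.round(p["tool_from_camera"],3),f);o=bot.get_obs();print(o["ee_pos"],o["tcp_rot"],o["q"],o["opening"],o["time"])
E
```

```text
wrist clock 0.56 [286.1 249.5] [515.3 215.3   0. ]
wrist short_hand_tip 0.97 [293.6 207.2] [471.7 234.4  20. ]
wrist long_hand_tip 0.87 [208.  312.3] [551.1 131.6  32. ]
wrist mark_12 0.6 [235.5 234.2] [486.4 173.1  12. ]
wrist mark_4 0.6 [235.5 234.2] [486.4 173.1  12. ]
wrist short_hand 0.59 [283.  255.2] [514.6 213.8  20. ]
wrist long_hand 0.8 [282.6 255.8] [511.6 215.1  32. ]
[[ 0.001 -0.965 -0.261  0.066]
 [ 1.     0.     0.001 -0.001]
 [-0.001 -0.261  0.965 -0.12 ]
 [ 0.     0.     0.     1.   ]] 387.96947519711216
[0.47663555 0.25162019 0.2533985 ] [1.79993769e+02 7.07843672e-03 1.67340020e+02] [2.78299060e+01 3.44677818e+00 8.46678891e+00 9.50105818e+01
 1.42363201e-04 4.04898860e+01] -0.00012850215909943543 2.9
```

View pics/w1.png

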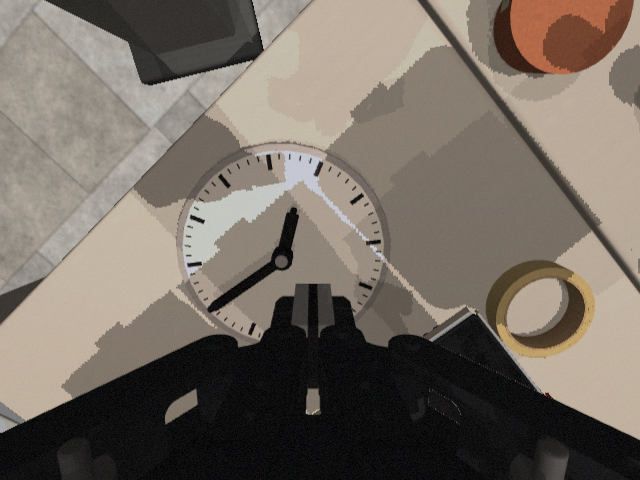

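The wrist view shows the axle at (283,258), the short tip at (294,208) and the long tip at (210,308). The finger tips block the twelve. I'll rectify the face from the top and wrist views to get the tick and hand angles.

```bash
cat >> h.py <<'E'
def rect(cam3,c,z,half=.115,n=390):
    p,f,M=cam3
    g=np.array([[-half,half],[half,half],[half,-half],[-half,-half]])  # world offsets; up=+x, left=+y
    src=[]
    for dx,dy in [(half,half),(half,-half),(-half,-half),(-half,half)]:
        q=np.linalg.inv(M)@np.array([c[0]+dx,c[1]+dy,z,1]); src.append([p["cx"]+f*q[0]/q[2],p["cy"]+f*q[1]/q[2]])
    H=cv2.getPerspectiveTransform(np.float32(src),np.float32([[0,0],[n,0],[n,n],[0,n]]))
    return cv2.warpPerspective(p["color"],H,(n,n),flags=cv2.INTER_CUBIC)
def ticks(im,half=.115):
    n=im.shape[0];g=cv2.cvtColor(im,cv2.COLOR_RGB2GRAY).astype(float)
    bl=cv2.GaussianBlur(g,(0,0),9);d=np.clip(bl-g,0,60)
    # joint search of centre offset and phase (deg, mod 30)
    best=[]
    a=np.arange(0,360,.5)
    prof={}
    for ox in range(-6,7,1):
      for oy in range(-6,7,1):
        s=0
        for r in np.arange(.078,.092,.002):
            X=(n/2-(oy*.001+r*np.sin(np.radians(a)))/(2*half)*n).astype(np.float32)
            Y=(n/2-(ox*.001+r*np.cos(np.radians(a)))/(2*half)*n).astype(np.float32)
            s=s+cv2.remap(d.astype(np.float32),X[None],Y[None],cv2.INTER_LINEAR)[0]
        s=np.minimum(s,np.percentile(s,97))
        F=(s*np.exp(1j*np.radians(12*a))).sum();best.append((abs(F),ox,oy,np.degrees(np.angle(F))/12))
    return sorted(best)[-3:]
E
python3 - <<'E'
from h import *
c=(.515,.214);out=[]
for n in("top","wrist"):
    k=cam(n);im=rect(k,c,.012);print(n,ticks(im));out.append(im)
cv2.imwrite("pics/r1.png",np.hstack(out)[...,::-1])
E
```

```text
top [(np.float64(3234.5651181922576), -4, 6, np.float64(-4.082631100308396)), (np.float64(3502.040514890728), -5, 6, np.float64(-4.276160633335695)), (np.float64(3676.361615486203), -6, 6, np.float64(-4.38387065720469))]
wrist [(np.float64(16083.967874306296), -1, 3, np.float64(-3.0307601825312944)), (np.float64(16163.773470237069), 0, 2, np.float64(-3.2543088731833443)), (np.float64(16308.543053951023), -1, 2, np.float64(-3.154134116097412))]
```

View pics/r1.png

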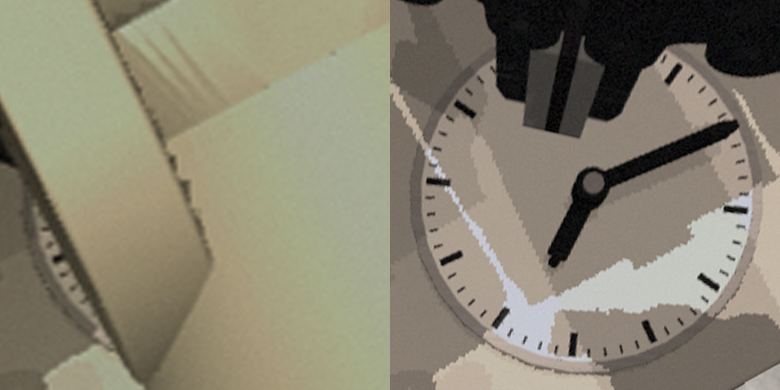

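The rectified wrist view (axle at px (594,183)) puts the face centre at about (514,216) and twelve at about -3°. The short hand is at about 156° and the long at about -66°. I'll turn to yaw 226, with tool x as the pushing direction, and go to the clockwise side of the short hand.

move_arm --offset '[[0,0,0],[0,0,0],[0,0,0],[0,0,0],[0,0,0]]' --twist '[[0,0,-0.128],[0,0,-0.128],[0,0,-0.128],[0,0,-0.128],[0,0,-0.128]]' --grip '[0,0,0,0,0]'

```text
time: 3.5
ee_pos: [0.4769, 0.2513, 0.2533]
tcp_rot: [-180.0, -0.0, -155.7]
wrist_force: [0.3, -0.2, 0.1]
opening: 0.0
grasp_force: 0.0
```

move_arm --offset '[[0,0,0],[0,0,0],[0,0,0],[-1.7,-1.6,0],[0,0,0]]' --twist '[[0,0,-0.128],[0,0,-0.128],[0,0,-0.128],[0,0,0],[0,0,0]]' --grip '[0,0,0,0,0]'

```text
time: 4.0
ee_pos: [0.5016, 0.2524, 0.2527]
tcp_rot: [-180.0, -0.0, -134.1]
wrist_force: [-0.2, -0.9, 0.4]
opening: -0.0
grasp_force: 0.0
```

move_arm --offset '[[0,0,4],[0,0,4],[0,0,4],[0,0,4],[0,0,0]]' --twist '[[0,0,0],[0,0,0],[0,0,0],[0,0,0],[0,0,0]]' --grip '[0,0,0,0,0]'

```text
time: 4.5
ee_pos: [0.4971, 0.2509, 0.0878]
tcp_rot: [179.8, -0.5, -134.1]
wrist_force: [-0.2, 0.4, -0.3]
opening: 0.0001
grasp_force: 0.0
```

```bash
python3 - <<'E'
from h import *
p,f,M=look("wrist",["short_hand_tip","long_hand_tip","mark_12","mark_4","short_hand","long_hand","clock"]);save(p,"w2.png")
o=bot.get_obs();print(o["ee_pos"],o["tcp_rot"],o["q"],o["time"])
E
```

```text
wrist short_hand_tip 0.77 [327.2 207.7] [469.7 232.8  20. ]
wrist long_hand_tip 0.67 [244.7 233.2] [504.6 212.8  32. ]
wrist long_hand_tip 0.61 [ 46.8 172.8] [548.2 131.8  32. ]
wrist mark_12 0.78 [120.5 331.1] [601.1 204.4  12. ]
wrist mark_12 0.73 [219.3 145.3] [487.2 174.5  12. ]
wrist mark_4 0.78 [120.5 331.1] [601.1 204.4  12. ]
wrist mark_4 0.73 [219.3 145.3] [487.2 174.5  12. ]
wrist short_hand 0.88 [236.9 239.2] [513.3 212.9  20. ]
wrist short_hand 0.51 [120.7 331.8] [595.3 204.7  20. ]
wrist long_hand 0.95 [233.1 242.2] [511.7 212.   32. ]
wrist clock 0.55 [244.5 232.2] [513.8 214.    0. ]
[0.50102072 0.25271523 0.09503513] [-1.79953034e+02  1.39394243e-01 -1.34041114e+02] [ 2.67657227e+01  6.22143783e+00 -6.08337352e+00  7.75481022e+01
  1.47073632e-03 -1.91931040e+01] 4.9
```

View pics/w2.png

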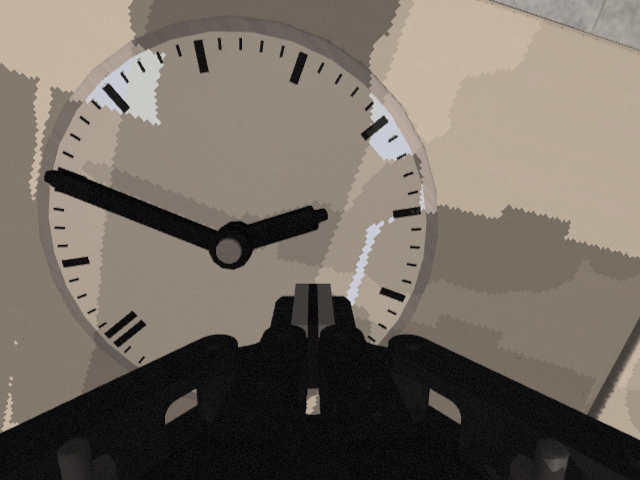

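The double bar is at px (125,328), the axle at (229,250) and the short tip at (325,215), so twelve is at about -5°. The four o'clock heading is therefore about 235°. The finger is beside the short hand on its clockwise side, so I'll lower it and start the arc.

move_arm --offset '[[0.2,0,2],[0,0,2],[0,0,1.5],[0,0,0],[0,0,0]]' --twist '[[0,0,0],[0,0,0],[0,0,0],[0,0,0],[0,0,0]]' --grip '[0,0,0,0,0]'

```text
time: 5.4
ee_pos: [0.499, 0.251, 0.0388]
tcp_rot: [-180.0, 0.0, -134.0]
wrist_force: [-1.2, 0.5, 0.6]
opening: -0.0002
grasp_force: 0.0
```

move_arm --offset '[[0.257,0.11,0],[0.257,0.11,0],[0.257,0.11,0],[0.257,0.11,0],[0.257,0.11,0]]' --twist '[[0,0,-0.07],[0,0,-0.07],[0,0,-0.07],[0,0,-0.07],[0,0,-0.07]]' --grip '[0,0,0,0,0]'

```text
time: 5.9
ee_pos: [0.4877, 0.2442, 0.0399]
tcp_rot: [-179.9, 0.1, -113.8]
wrist_force: [0.7, 0.9, -0.1]
opening: 0.0
grasp_force: 0.4
```

move_arm --offset '[[0.257,0.11,0],[0.257,0.11,0],[0.257,0.11,0],[0.257,0.11,0],[0.257,0.11,0]]' --twist '[[0,0,-0.07],[0,0,-0.07],[0,0,-0.07],[0,0,-0.07],[0,0,-0.07]]' --grip '[0,0,0,0,0]'

```text
time: 6.4
ee_pos: [0.4788, 0.2334, 0.0399]
tcp_rot: [-179.9, 0.1, -93.8]
wrist_force: [0.2, 0.5, -0.2]
opening: 0.0002
grasp_force: 0.4
```

```bash
python3 - <<'E'
from h import *
p,f,M=look("wrist",["short_hand_tip","mark_12","mark_4","short_hand","long_hand","clock"])
o=bot.get_obs();print(o["ee_pos"],o["tcp_rot"],o["time"])
E
```

```text
wrist short_hand_tip 0.86 [343.6 268.3] [465.8 217.1  20. ]
wrist mark_12 0.55 [279.3 153.9] [487.2 173.4  12. ]
wrist mark_4 0.55 [279.3 153.9] [487.2 173.4  12. ]
wrist short_hand 0.62 [221.1 263.2] [512.2 212.1  20. ]
wrist long_hand 0.56 [210.9 269.1] [512.7 210.1  32. ]
wrist clock 0.77 [227.9 249.6] [513.9 212.6   0. ]
[0.47840616 0.23313552 0.03865518] [-1.79972750e+02  1.37757654e-02 -9.40011684e+01] 6.75
```

move_arm --offset '[[0.257,0.11,0],[0.257,0.11,0],[0.257,0.11,0],[0.257,0.11,0],[0.257,0.11,0]]' --twist '[[0,0,-0.07],[0,0,-0.07],[0,0,-0.07],[0,0,-0.07],[0,0,-0.07]]' --grip '[0,0,0,0,0]'

```text
time: 7.25
ee_pos: [0.4737, 0.22, 0.0384]
tcp_rot: [-180.0, 0.0, -73.8]
wrist_force: [1.2, 1.3, 0.4]
opening: -0.0001
grasp_force: 0.4
```

move_arm --offset '[[0.257,0.11,0],[0.257,0.11,0],[0.257,0.11,0],[0.257,0.11,0],[0.257,0.11,0]]' --twist '[[0,0,-0.07],[0,0,-0.07],[0,0,-0.07],[0,0,-0.07],[0,0,-0.07]]' --grip '[0,0,0,0,0]'

```text
time: 7.75
ee_pos: [0.4738, 0.206, 0.0384]
tcp_rot: [-180.0, 0.0, -53.7]
wrist_force: [-0.2, 0.2, 0.3]
opening: -0.0002
grasp_force: 0.4
```

move_arm --offset '[[0.257,0.11,0],[0.257,0.11,0],[0.257,0.11,0],[0,0,0]]' --twist '[[0,0,-0.07],[0,0,-0.07],[0,0,-0.07],[0,0,0]]' --grip '[0,0,0,0]'

```text
time: 8.15
ee_pos: [0.4764, 0.1978, 0.0384]
tcp_rot: [180.0, 0.0, -41.8]
wrist_force: [-0.3, 0.5, 0.1]
opening: -0.0001
grasp_force: 0.0
```

```bash
python3 - <<'E'
from h import *
k=look("wrist",["short_hand_tip","mark_4","short_hand","long_hand","clock","long_hand_tip"])
o=bot.get_obs();print(o["ee_pos"],o["tcp_rot"],o["time"])
im=rect(k,(.5135,.2135),.012,n=580);print(ticks(im))
cv2.imwrite("pics/r2.png",im[...,::-1])
E
```

```text
wrist short_hand_tip 0.75 [340.3 265.4] [482.8 177.2  20. ]
wrist mark_4 0.77 [57.  65.9] [601.9 204.5  12. ]
wrist mark_4 0.6 [340.  246.5] [486.4 173.6  12. ]
wrist long_hand 0.9 [211.  273.4] [514.  210.4  32. ]
wrist clock 0.8 [224.6 251.2] [514.4 213.4   0. ]
wrist clock 0.43 [342.1 265.5] [476.1 180.2   0. ]
wrist long_hand_tip 0.88 [314.   21.4] [548.8 131.7  32. ]
[0.4762767  0.19802191 0.03827584] [ 1.79998923e+02 -7.34506203e-04 -4.18300703e+01] 8.5
[(np.float64(14743.159396308076), 1, 0, np.float64(-5.3901823182577315)), (np.float64(14807.831312592209), 0, -1, np.float64(-4.9160720253452785)), (np.float64(14852.586171558003), 1, 1, np.float64(-5.811966927763905))]
```

View pics/r2.png

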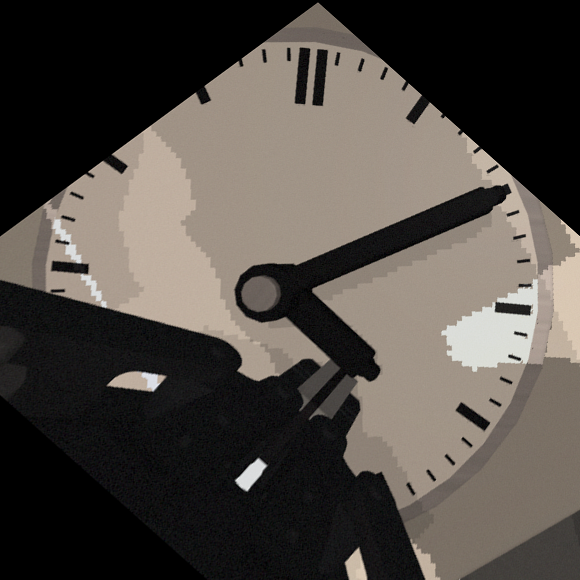

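The rectified view shows the double bar at (311,76) and the four tick at (473,416), with the three-nine line through (291,287). Twelve is at -5.2° and the target for the short hand is 234.8°; the hand stands at about 229°. I'll finish the last 6°, then back off and rise to look.

move_arm --offset '[[0.19,0.08,0],[0.19,0.08,0],[0,0,0],[0,0,0]]' --twist '[[0,0,-0.052],[0,0,-0.052],[0,0,0],[0,0,0]]' --grip '[0,0,0,0]'

```text
time: 8.9
ee_pos: [0.4782, 0.1943, 0.0383]
tcp_rot: [-180.0, -0.0, -35.9]
wrist_force: [0.6, 0.9, 0.5]
opening: -0.0002
grasp_force: 0.0
```

move_arm --offset '[[-1,0,0],[-1,0,0],[0,0,-3],[-2,0,-5],[-2,0,-4]]' --twist '[[0,0,0],[0,0,0],[0,0,0],[0,0,0],[0,0,0]]' --grip '[0,0,0,0,0]'

```text
time: 9.4
ee_pos: [0.4295, 0.2289, 0.1563]
tcp_rot: [180.0, 0.0, -35.9]
wrist_force: [-0.0, 1.3, 0.3]
opening: -0.0001
grasp_force: 0.0
```

move_arm --offset '[[0,0,0],[0,0,0],[0,0,0]]' --twist '[[0,0,0],[0,0,0],[0,0,0]]' --grip '[0,0,0]'

```text
time: 9.7
ee_pos: [0.4301, 0.2285, 0.1535]
tcp_rot: [179.9, 0.0, -35.8]
wrist_force: [-0.4, 0.1, 0.4]
opening: 0.0
grasp_force: 0.0
```

```bash
python3 - <<'E'
from h import *
k=look("wrist",["short_hand_tip","mark_4","short_hand","long_hand","clock","long_hand_tip"])
o=bot.get_obs();print(o["ee_pos"],o["tcp_rot"],o["time"])
a=rect(k,(.514,.213),.012,n=400);b=rect(k,(.514,.213),.022,n=400)
print(ticks(a))
cv2.imwrite("pics/r3.png",np.hstack([a,b])[...,::-1])
E
```

```text
wrist short_hand_tip 0.77 [329.5 118.6] [484.7 175.2  20. ]
wrist mark_4 0.82 [327.7 114.6] [487.5 174.2  12. ]
wrist short_hand 0.7 [255.8 114.9] [513.4 211.2  20. ]
wrist long_hand 0.9 [251.2 113.6] [514.2 211.9  32. ]
wrist clock 0.73 [258.1 115.3] [514.7 211.8   0. ]
[0.43062221 0.22828919 0.15415608] [ 1.79952169e+02  2.39608927e-02 -3.58573952e+01] 10.05
[(np.float64(16832.126166286827), -1, 1, np.float64(-5.402515894579607)), (np.float64(16864.755385880366), -3, 0, np.float64(-5.67378115452598)), (np.float64(16879.698644415508), 0, 2, np.float64(-5.100832479293931))]
```

View pics/r3.png

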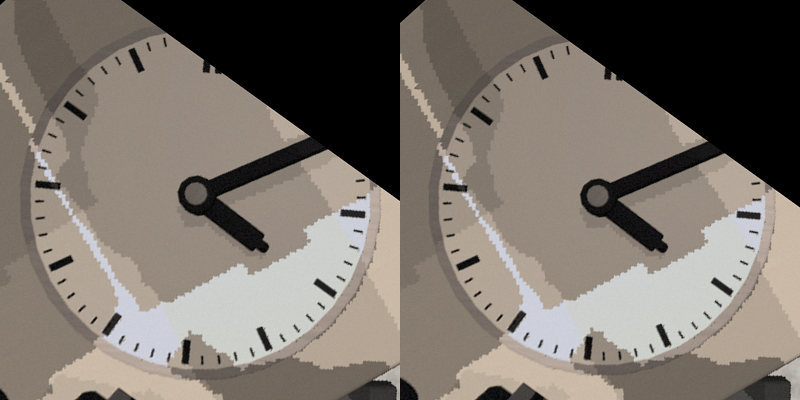

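The left rectification shows the ten-four tick line from (75,110) to (325,288), so the four mark is at 234.6°. The short hand tip at (263,247) in the right half gives about 232–233°. I'll measure the bar's axis from its dark pixels.

```bash
cat >> h.py <<'E'
def bar(k,c,z,a0,r0,r1,w=25,n=1150,half=.115):
    g=cv2.cvtColor(rect(k,c,z,half,n),cv2.COLOR_RGB2GRAY)
    Y,X=np.mgrid[:n,:n];dx=(n/2-Y)*2*half/n;dy=(n/2-X)*2*half/n
    r=np.hypot(dx,dy);da=(np.degrees(np.arctan2(dy,dx))-a0+180)%360-180
    m=(g<60)&(r>r0)&(r<r1)&(abs(da)<w)
    P=np.c_[dx[m],dy[m]].astype(np.float32)
    vx,vy,x,y=cv2.fitLine(P,cv2.DIST_L2,0,0,0).ravel()
    d=np.degrees(np.arctan2(vy,vx))
    print("bar dir",d,d+180,"mean-angle",a0+da[m].mean(),"off-axis mm",1000*(x*vy-y*vx),"n",m.sum())
E
python3 - <<'E'
from h import *
k=cam("wrist")
for z in(.02,.024): bar(k,(.5143,.2130),z,233,.014,.042)
E
```

```text
bar dir 52.328373 232.32837 mean-angle 232.87753008968787 off-axis mm 0.24321117 n 8292
bar dir 52.352283 232.35228 mean-angle 232.52403666227502 off-axis mm 0.07589534 n 8151
```

The bar axis is at 232.4° and needs 2.2° more. I'll retrace the path and push that far.

move_arm --offset '[[2,0,4],[2,0,5],[0,0,3],[1,0,0],[0,0,0]]' --twist '[[0,0,0],[0,0,0],[0,0,0],[0,0,0],[0,0,0]]' --grip '[0,0,0,0,0]'

```text
time: 10.6
ee_pos: [0.4704, 0.1996, 0.0379]
tcp_rot: [180.0, 0.0, -35.9]
wrist_force: [0.2, -0.2, 0.4]
opening: 0.0004
grasp_force: 0.0
```

move_arm --offset '[[0.5,0,0],[0.5,0,0],[0.14,0.06,0],[0,0,0],[0,0,0]]' --twist '[[0,0,0],[0,0,0],[0,0,-0.038],[0,0,0],[0,0,0]]' --grip '[0,0,0,0,0]'

```text
time: 11.1
ee_pos: [0.479, 0.193, 0.0385]
tcp_rot: [-180.0, -0.0, -33.7]
wrist_force: [-0.2, -0.5, -0.0]
opening: 0.0001
grasp_force: 0.0
```

move_arm --offset '[[-1,0,0],[-1,0,0],[0,0,-3],[-2,0,-5],[-2,0,-4]]' --twist '[[0,0,0],[0,0,0],[0,0,0],[0,0,0],[0,0,0]]' --grip '[0,0,0,0,0]'

```text
time: 11.6
ee_pos: [0.4289, 0.2258, 0.1563]
tcp_rot: [180.0, 0.0, -33.7]
wrist_force: [1.2, -0.3, 0.1]
opening: -0.0001
grasp_force: 0.0
```

move_arm --offset '[[0,0,0],[0,0,0],[0,0,0]]' --twist '[[0,0,0],[0,0,0],[0,0,0]]' --grip '[0,0,0]'

```text
time: 11.9
ee_pos: [0.4296, 0.2253, 0.1535]
tcp_rot: [179.9, 0.0, -33.6]
wrist_force: [-0.0, 0.5, 0.1]
opening: 0.0002
grasp_force: 0.0
```

```bash
python3 - <<'E'
from h import *
k=look("wrist",["short_hand_tip","mark_4","long_hand_tip"])
o=bot.get_obs();print(o["ee_pos"],o["tcp_rot"],o["time"])
for z in(.02,.024): bar(k,(.5143,.2130),z,233,.014,.042)
print(ticks(rect(k,(.514,.213),.012,n=400)))
E
```

```text
wrist short_hand_tip 0.8 [330.  117.9] [486.4 173.7  20. ]
wrist short_hand_tip 0.64 [257.9 119.3] [510.6 211.7  20. ]
wrist mark_4 0.59 [329.1 118.7] [486.4 174.   12. ]
[0.42987076 0.22500634 0.15351255] [ 1.79897570e+02  5.52457399e-02 -3.36820158e+01] 12.1
bar dir 55.247833 235.24783 mean-angle 235.57114052311172 off-axis mm 0.14658365 n 8283
bar dir 55.166134 235.16614 mean-angle 235.2127333372952 off-axis mm 0.021973625 n 8154
[(np.float64(16902.190425660425), -2, 0, np.float64(-4.970336806766663)), (np.float64(16943.200928088612), -1, 3, np.float64(-4.583734419151447)), (np.float64(16945.849820373936), -3, 0, np.float64(-5.078562294278426))]
```

The short hand is at 235.2° against a target of about 234.8°, which is good. Next is the long hand: I'll turn to yaw 189, where tool -x is the pushing direction, and go to its clockwise side at 68 mm radius.

move_arm --offset '[[0,0,0],[0,0,0],[0,0,0],[0,0,0],[0,0,0]]' --twist '[[0,0,0.141],[0,0,0.141],[0,0,0.141],[0,0,0.141],[0,0,0.141]]' --grip '[0,0,0,0,0]'

```text
time: 12.6
ee_pos: [0.4301, 0.2251, 0.154]
tcp_rot: [179.9, -0.0, -74.4]
wrist_force: [0.4, 0.8, 0.0]
opening: 0.0004
grasp_force: 0.0
```

move_arm --offset '[[0,0,0],[0,0,0],[0,0,0],[0,0,0],[0,0,0]]' --twist '[[0,0,0.141],[0,0,0.141],[0,0,0.141],[0,0,0.141],[0,0,0.141]]' --grip '[0,0,0,0,0]'

```text
time: 13.1
ee_pos: [0.4301, 0.2251, 0.154]
tcp_rot: [180.0, -0.1, -114.8]
wrist_force: [0.3, -0.0, 0.9]
opening: -0.0003
grasp_force: 0.0
```

move_arm --offset '[[0,0,0],[0,0,0],[0,0,0],[0,0,0],[0,0,0]]' --twist '[[0,0,0.141],[0,0,0.141],[0,0,0.141],[0,0,0.141],[0,0,0.141]]' --grip '[0,0,0,0,0]'

```text
time: 13.6
ee_pos: [0.4301, 0.2251, 0.154]
tcp_rot: [-180.0, -0.1, -155.2]
wrist_force: [-0.6, -0.3, 0.3]
opening: 0.0003
grasp_force: 0.0
```

move_arm --offset '[[0,0,0],[0,0,0],[-2.2,-3.1,0],[-2.2,-3.1,0],[-2.2,-3.1,0]]' --twist '[[0,0,0.141],[0,0,0.141],[0,0,0],[0,0,0],[0,0,0]]' --grip '[0,0,0,0,0]'

```text
time: 14.1
ee_pos: [0.5106, 0.1427, 0.1541]
tcp_rot: [-180.0, -0.0, -171.0]
wrist_force: [0.6, 0.8, -0.4]
opening: -0.0003
grasp_force: 0.0
```

move_arm --offset '[[0,0,0],[0,0,2],[0,0,2],[0,0,0],[0,0,0]]' --twist '[[0,0,0],[0,0,0],[0,0,0],[0,0,0],[0,0,0]]' --grip '[0,0,0,0,0]'

```text
time: 14.6
ee_pos: [0.5095, 0.1439, 0.1146]
tcp_rot: [-180.0, -0.1, -171.0]
wrist_force: [0.8, 0.4, 0.5]
opening: 0.0003
grasp_force: 0.0
```

```bash
python3 - <<'E'
from h import *
k=look("wrist",["short_hand_tip","mark_4","long_hand_tip","long_hand","clock"])
o=bot.get_obs();print(o["ee_pos"],o["tcp_rot"],o["q"],o["time"])
save(k[0],"w4.png")
E
```

```text
wrist short_hand_tip 0.72 [372.8 222.4] [486.5 174.3  20. ]
wrist mark_4 0.79 [370.5 219.5] [486.5 174.1  12. ]
wrist long_hand 0.82 [432.4 280.9] [511.7 211.3  32. ]
[0.51023389 0.14403007 0.11546645] [ 1.79994085e+02  6.46230874e-02 -1.70989207e+02] [ 1.57642976e+01  1.74679171e+00 -8.54148625e+00  7.96468517e+01
 -1.72539016e-03  6.75349988e+00] 14.9
```

View pics/w4.png

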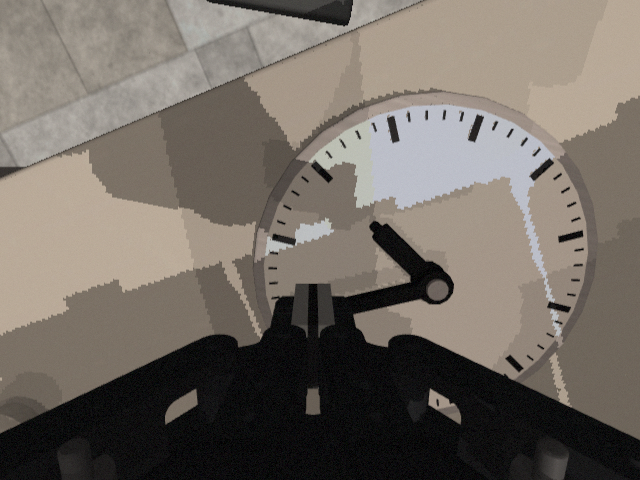

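The finger tip at (313,285) is in front of the long hand on its clockwise side. The short hand points at the four tick at (322,172). I'll lower the finger and sweep.

move_arm --offset '[[0.07,0,2],[0,0,2],[0,0,1.4],[0,0,1],[0,0,0]]' --twist '[[0,0,0],[0,0,0],[0,0,0],[0,0,0],[0,0,0]]' --grip '[0,0,0,0,0]'

```text
time: 15.4
ee_pos: [0.5086, 0.1436, 0.0496]
tcp_rot: [-180.0, -0.1, -171.0]
wrist_force: [-0.7, 0.2, 0.5]
opening: -0.0002
grasp_force: 0.0
```

move_arm --offset '[[-0.239,-0.051,0],[-0.239,-0.051,0],[-0.239,-0.051,0],[-0.239,-0.051,0],[-0.239,-0.051,0]]' --twist '[[0,0,-0.035],[0,0,-0.035],[0,0,-0.035],[0,0,-0.035],[0,0,-0.035]]' --grip '[0,0,0,0,0]'

```text
time: 15.9
ee_pos: [0.5221, 0.1441, 0.0518]
tcp_rot: [-180.0, 0.1, -160.9]
wrist_force: [0.2, -0.1, 0.0]
opening: -0.0004
grasp_force: 0.0
```

move_arm --offset '[[-0.239,-0.051,0],[-0.239,-0.051,0],[-0.239,-0.051,0],[-0.239,-0.051,0],[-0.239,-0.051,0]]' --twist '[[0,0,-0.035],[0,0,-0.035],[0,0,-0.035],[0,0,-0.035],[0,0,-0.035]]' --grip '[0,0,0,0,0]'

```text
time: 16.4
ee_pos: [0.534, 0.1464, 0.0518]
tcp_rot: [-180.0, 0.1, -150.9]
wrist_force: [-0.2, -0.7, -0.3]
opening: -0.0001
grasp_force: 0.2
```

move_arm --offset '[[-0.478,-0.092,0],[-0.478,-0.092,0],[-0.478,-0.092,0],[-0.478,-0.092,0],[-0.478,-0.092,0]]' --twist '[[0,0,-0.07],[0,0,-0.07],[0,0,-0.07],[0,0,-0.07],[0,0,-0.07]]' --grip '[0,0,0,0,0]'

```text
time: 16.9
ee_pos: [0.5558, 0.1571, 0.0518]
tcp_rot: [-180.0, 0.1, -130.7]
wrist_force: [-0.4, 0.3, 0.4]
opening: 0.0004
grasp_force: 0.2
```

move_arm --offset '[[-0.478,-0.092,0],[-0.478,-0.092,0],[-0.478,-0.092,0],[-0.478,-0.092,0],[0,0,0]]' --twist '[[0,0,-0.07],[0,0,-0.07],[0,0,-0.07],[0,0,-0.07],[0,0,0]]' --grip '[0,0,0,0,0]'

```text
time: 17.4
ee_pos: [0.5698, 0.171, 0.0516]
tcp_rot: [-179.9, 0.1, -114.8]
wrist_force: [0.2, 0.2, -0.3]
opening: 0.0
grasp_force: 0.0
```

```bash
python3 - <<'E'
from h import *
k=look("wrist",["short_hand_tip","mark_4","long_hand_tip","long_hand","clock"])
t=look("top",["long_hand_tip","mark_12"])
o=bot.get_obs();print(o["ee_pos"],o["tcp_rot"],o["q"],o["time"])
E
```

```text
wrist short_hand_tip 0.85 [502.7 220.9] [487.  172.7  20. ]
wrist mark_4 0.78 [493.5 219.4] [487.5 173.8  12. ]
wrist long_hand 0.98 [477.1 336. ] [514.9 208.8  32. ]
wrist clock 0.78 [453.1 310.6] [514.9 213.5   0. ]
wrist clock 0.51 [475.  336.9] [509.8 231.4   0. ]
top mark_12 0.73 [365.6 257.6] [489.1 171.1  12. ]
top mark_12 0.67 [349.4 200.8] [609.1 204.4  12. ]
[0.56899253 0.17043065 0.05076931] [ 1.79999791e+02 -2.61933934e-04 -1.14872492e+02] [ 1.66745905e+01  1.18621879e+01 -4.67456379e+00  7.34635785e+01
 -5.73783429e-05 -4.84529176e+01] 17.85
```

move_arm --offset '[[-0.239,-0.051,0],[-0.239,-0.051,0],[-0.239,-0.051,0],[-0.239,-0.051,0],[-0.239,-0.051,0]]' --twist '[[0,0,-0.035],[0,0,-0.035],[0,0,-0.035],[0,0,-0.035],[0,0,-0.035]]' --grip '[0,0,0,0,0]'

```text
time: 18.35
ee_pos: [0.5757, 0.1807, 0.0507]
tcp_rot: [180.0, -0.0, -104.8]
wrist_force: [-0.0, -0.4, 0.2]
opening: 0.0002
grasp_force: 0.2
```

move_arm --offset '[[-0.239,-0.051,0],[-0.239,-0.051,0],[-0.239,-0.051,0],[-0.239,-0.051,0],[0,0,0]]' --twist '[[0,0,-0.035],[0,0,-0.035],[0,0,-0.035],[0,0,-0.035],[0,0,0]]' --grip '[0,0,0,0,0]'

```text
time: 18.85
ee_pos: [0.5797, 0.1898, 0.0507]
tcp_rot: [-180.0, -0.0, -96.8]
wrist_force: [-0.4, 0.5, 0.1]
opening: 0.0002
grasp_force: 0.0
```

move_arm --offset '[[1,0,0],[1,0,0],[0,0,-5],[0,0,-5],[0,0,0]]' --twist '[[0,0,0],[0,0,0],[0,0,0],[0,0,0],[0,0,0]]' --grip '[0,0,0,0,0]'

```text
time: 19.35
ee_pos: [0.5796, 0.1694, 0.1585]
tcp_rot: [-179.5, 0.2, -96.9]
wrist_force: [0.1, 0.2, 0.1]
opening: -0.0002
grasp_force: 0.0
```

move_arm --offset '[[-4,0,0],[-4,0,0],[-3,0,0],[0,0,0],[0,0,0]]' --twist '[[0,0,0],[0,0,0],[0,0,0],[0,0,0],[0,0,0]]' --grip '[0,0,0,0,0]'

```text
time: 19.85
ee_pos: [0.5902, 0.2787, 0.1504]
tcp_rot: [180.0, -0.0, -96.8]
wrist_force: [-0.1, -0.4, -0.0]
opening: -0.0001
grasp_force: 0.0
```

```bash
python3 - <<'E'
from h import *
k=look("wrist",["short_hand_tip","mark_12","mark_4","long_hand_tip","long_hand","clock"])
o=bot.get_obs();print(o["ee_pos"],o["tcp_rot"],o["time"])
a=rect(k,(.5143,.213),.012,n=400);b=rect(k,(.5143,.213),.034,n=400)
print(ticks(a))
bar(k,(.5143,.213),.034,353,.014,.075,15);bar(k,(.5143,.213),.024,235,.014,.042)
cv2.imwrite("pics/r5.png",np.hstack([a,b])[...,::-1])
E
```

```text
wrist short_hand_tip 0.63 [464.4  47.5] [487.4 174.1  20. ]
wrist mark_12 0.61 [459.6  52.2] [487.4 175.2  12. ]
wrist mark_12 0.58 [277.6 123.6] [603.6 203.5  12. ]
wrist mark_4 0.61 [459.6  52.2] [487.4 175.2  12. ]
wrist mark_4 0.58 [277.6 123.6] [603.6 203.5  12. ]
wrist long_hand_tip 0.73 [275.2 121.9] [603.2 203.1  32. ]
wrist long_hand 0.71 [428.8 118.5] [513.4 211.8  32. ]
wrist clock 0.78 [412.  122.3] [515.4 212.8   0. ]
wrist clock 0.61 [608.9 429.4] [365.2 477.1   0. ]
[0.59042905 0.27829231 0.15098883] [-1.79982910e+02  6.96665653e-03 -9.68529813e+01] 20.2
[(np.float64(21618.772195288817), -2, 0, np.float64(-6.174981022665398)), (np.float64(21703.358854597627), -3, 0, np.float64(-6.264976332395559)), (np.float64(22156.32715941802), -1, 0, np.float64(-6.051769285734871))]
bar dir -6.5896926 173.41031 mean-angle 353.10595633174694 off-axis mm 0.20995969 n 13046
bar dir 54.73482 234.73482 mean-angle 237.682284160083 off-axis mm 1.3249424 n 8564
```

View pics/r5.png

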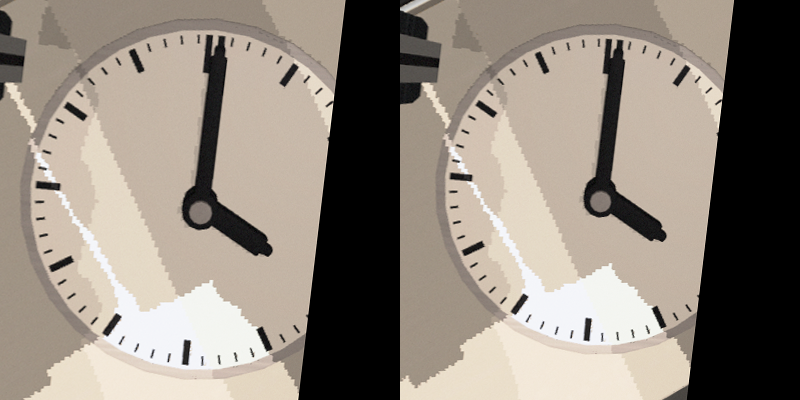

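The long hand is at -6.6° and the twelve at -5.3°: the second bar at (209,55) just shows to its left. The short hand at (265,250) is on the four. I'll retrace and push 1.3° more.

move_arm --offset '[[4,0,0],[4,0,0],[3,0,0],[0,0,0],[0,0,5]]' --twist '[[0,0,0],[0,0,0],[0,0,0],[0,0,0],[0,0,0]]' --grip '[0,0,0,0,0]'

```text
time: 20.7
ee_pos: [0.5809, 0.1698, 0.1073]
tcp_rot: [-179.4, 0.3, -96.9]
wrist_force: [1.5, -0.2, 0.5]
opening: 0.0002
grasp_force: 0.0
```

move_arm --offset '[[0,0,4],[0,0,1],[-0.8,0,0],[-0.8,0,0],[0,0,0]]' --twist '[[0,0,0],[0,0,0],[0,0,0],[0,0,0],[0,0,0]]' --grip '[0,0,0,0,0]'

```text
time: 21.2
ee_pos: [0.5805, 0.1876, 0.0532]
tcp_rot: [-179.8, 0.1, -96.7]
wrist_force: [0.3, -0.1, 0.5]
opening: 0.0003
grasp_force: 0.0
```

move_arm --offset '[[-0.2,0,0],[-0.2,0,0],[-0.155,-0.035,0],[0,0,0],[0,0,0]]' --twist '[[0,0,0],[0,0,0],[0,0,-0.0227],[0,0,0],[0,0,0]]' --grip '[0,0,0,0,0]'

```text
time: 21.7
ee_pos: [0.5801, 0.1912, 0.0507]
tcp_rot: [180.0, 0.0, -95.5]
wrist_force: [0.6, -0.0, 0.6]
opening: 0.0
grasp_force: 0.0
```

move_arm --offset '[[1,0,0],[1,0,0],[0,0,-5],[0,0,-5],[0,0,0]]' --twist '[[0,0,0],[0,0,0],[0,0,0],[0,0,0],[0,0,0]]' --grip '[0,0,0,0,0]'

```text
time: 22.2
ee_pos: [0.5806, 0.1709, 0.1585]
tcp_rot: [-179.4, 0.2, -95.5]
wrist_force: [0.7, -0.1, -0.2]
opening: -0.0002
grasp_force: 0.0
```

move_arm --offset '[[-4,0,0],[-4,0,0],[-3,0,0],[0,0,0],[0,0,0]]' --twist '[[0,0,0],[0,0,0],[0,0,0],[0,0,0],[0,0,0]]' --grip '[0,0,0,0,0]'

```text
time: 22.7
ee_pos: [0.5887, 0.2805, 0.1504]
tcp_rot: [180.0, -0.0, -95.5]
wrist_force: [-0.6, -0.7, 0.1]
opening: 0.0001
grasp_force: 0.0
```

```bash
python3 - <<'E'
from h import *
k=look("wrist",["mark_12","long_hand_tip"])
o=bot.get_obs();print(o["ee_pos"],o["tcp_rot"],o["time"])
a=rect(k,(.5143,.213),.012,n=400);b=rect(k,(.5143,.213),.034,n=400)
bar(k,(.5143,.213),.034,353,.014,.075,15);bar(k,(.5143,.213),.024,235,.014,.042)
cv2.imwrite("pics/r6.png",np.hstack([a,b])[...,::-1])
E
```

```text
wrist mark_12 0.77 [278.6 122.3] [603.1 204.9  12. ]
wrist mark_12 0.65 [460.8  50.6] [487.6 173.8  12. ]
wrist long_hand_tip 0.84 [275.5 120.8] [603.2 204.6  32. ]
wrist long_hand_tip 0.22 [602.5 434. ] [389.8 446.6  32. ]
[0.58892569 0.27950826 0.1508669 ] [-1.79995579e+02 -7.93288045e-03 -9.55663020e+01] 22.85
bar dir -5.2944064 174.7056 mean-angle 354.41218749075523 off-axis mm 0.18356276 n 12952
bar dir 54.6918 234.6918 mean-angle 237.62555672296818 off-axis mm 1.3163798 n 8519
```

View pics/r6.png

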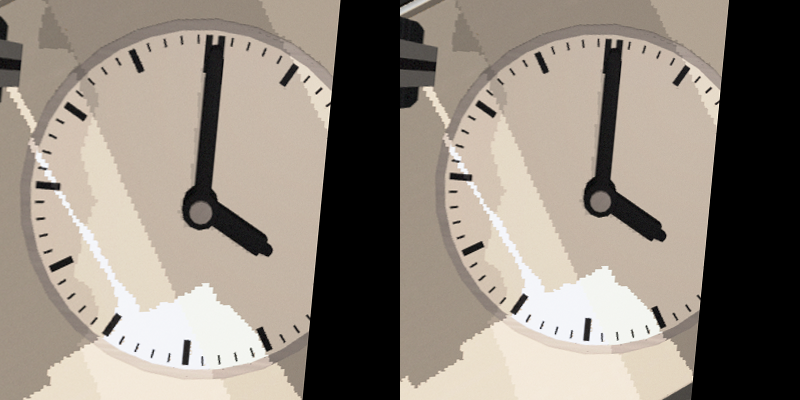

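The long hand lies centred between the two bars at (214,45), at -5.3°. The short hand is at 234.7°, on the four, and the arm is clear. I'll hand the job in.

```bash
python3 -c "
from workcell import bot
print(bot.job_done())"
```

```text
the job is handed in; nothing more can be done
None
```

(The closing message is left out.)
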